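# Load a plate carrier under the hold-down spring of a plate scanner

### The arm

A 6-joint arm with a two-finger parallel gripper is mounted at the origin on a cart in front of the work surface, level with it; the furniture and walls round the work are solid. World frame = base frame: x ahead of the robot, y to its left, z up, the work surface at z = 0. Lengths are in m, angles in rad, forces in N, time in s.
With the tool pointing down it reaches from about 0.325 to 0.9 m from the base axis. Payload 6.1 kg.
Tool frame: the origin (TCP) lies between the finger pads; the fingertips stand tips_ahead ahead of it and the grasp point (between the pads) lies 2 mm behind it (tips_ahead is the distance from the TCP to the fingertips, in m); z points along the fingers, y is the line along which they close (so a half turn about z gives the same grasp; the last joint's range is limited). The gripper opens to 85 mm and grips with 20 to 120 N. Pads are 22 mm wide; open, the fingers measure 114 mm over their backs; the gripper's body (76 mm by 85 mm) begins 54 mm behind the grasp point. The pads swing forward as they close: fully open they stand 13 mm farther back than shut.
Start: joints at [1.195, 0.22, 1.526, -0, 1.395, -0.126], TCP at [0.155, 0.606, 0.248] pointing down, gripper open.
Joint ranges: [-2.98, 2.98], [-0.91, 2.08], [0.09, 2.57], [-1.24, 4.39], [0.2, 2.65], [-2.68, 2.68]. Speed limits (rad/s): [2.57, 2.57, 3.01, 3.14, 3.14, 3.14].

### API

Orientations are given as a unit quaternion [x, y, z, w].
In Python, from rig import goto, move_l, movej, command_gripper, pause, inverse_kinematics, read_state, snapshot, camera_params, MotionError, finish_job, tips_ahead gives the robot as it stands. Calls block until the motion is done:
- goto(position, orientation): joint-space move of the TCP to a pose.
- move_l(position, frame=None, feed=0.15, f_stop=None): straight line of the TCP; frame=None keeps the orientation; feed is the mean speed in m/s. With f_stop (N) it stops when the force on the tool has changed by that much, and returns True; else False.
- movej(angles): joint-space move.
- command_gripper(opening, strength=None): finger opening in m; strength is the grip in N (None keeps the last); returns when the fingers have stopped.
- pause(seconds).
- inverse_kinematics(position, orientation): joint angles nearest the present ones, or None.
- read_state(): the state.
- snapshot(name): name is "scene" or "side" or "wrist"; returns the picture (420x560x3 uint8, red, green, blue); there is no depth.
- camera_params(name): a dict with "camera_matrix" (3x3 intrinsics, pixels), "R" (3x3) and "t" (3): a world point X has camera coordinates R X + t. Camera axes: x right, y down, z forward; pixel columns grow to the right and rows downward; lengths in m; the calibration is good to about 2 mm. The wrist camera is an equidistant fisheye: a pixel r from the principal point sees the ray r / f radians off the axis. A picture is of the moment at which its call begins: read the wrist's pose just before it. camera_params takes no time and is no camera call; for the wrist camera it gives the pose at the moment of the call.
A pose or a line that the arm cannot do raises MotionError and nothing moves.
- finish_job(): hands the job in; it is judged then, once.
The state is a dict: "time_s": time; "q": joint angles; "qvel": joint speeds; "effort": joint torques, N m; "tool_pos": TCP position; "tool_rot": TCP orientation; "force": force on the tool from outside, world axes, zero at the start; "torque": the same for the moment, N m; "grip_width": finger opening in m; "gripper_force": force on a finger pad.
Only numpy, scipy, OpenCV 4.12 (cv2) and the standard library are available. Lean on these libraries where they do the work, as an engineer would, in place of code of your own. Each camera call takes 0.05 s, during which the arm holds its last target. There are 200 camera calls.

### The job

Load the thin-layer plate scanner: with your fingertips press the grey plate carrier down hard into its sprung bed by its thumb pad and, keeping it pressed, push it in under the forked leaf spring until it is fully home against the end stops, then let it rise against the spring. Then press the scanner's start key and let go. Nothing is lifted or carried: keep your fingers off the white plate, do not press the start key before the carrier is home, and leave the marker, cap, filter and stopper where they are.

Things in the scene. Friction and masses are not known exactly. Their poses are not given: they have to be found in the camera images.
- scanner: Low white bench scanner, 190 x 160 mm, fixed. Origin on the table top, on the centre line of its slide channel; +x is the loading direction, from the open bay to the reading head, +z up. The channel is 83 mm wide between walls 38 mm high, open above and in front. The bed's top is 26 mm above the table when up. Spring clamp (55 mm high) from x = +37 mm, head (78 mm high) from x = +50 mm
- end_stop (a point): Middle of the faces of the end stops, at scanner x = +49 mm, 30 mm above the table, on the centre line. The carrier's nose touches them when home; its origin is then at scanner x = -1 mm
- bed (a joint): Sprung bed under the carrier, moves straight down: 0 up, 0.010 m at its bottom stop. It pushes up with 8 N at 0 and 18 N at the bottom (the carrier's weight of about 2 N helps to press it)
- leaf (a joint): Forked steel leaf spring, hinged at its clamp: 0 at rest, grows (rad) as its lips are lifted. It bears on the two side rims of the carrier with about 8 N at rest and 3 N more per mm that the lips are lifted, and holds the carrier down with the bed about 5 mm down
- leaf_lip (a point): Middle of the underside of the leaf spring's two rolled lips, at scanner x = +12 mm, 32.5 mm above the table at rest. The lips (4 mm round, 10 mm wide, 33 mm either side of the centre line) face the loading bay. The carrier's rims stand 5.5 mm higher than this while the bed is up, so it is blocked unless pressed down 5 mm or more; from 6 mm it is clear
- carrier: Loose grey metal plate carrier, 100 mm long (x, the loading direction), 80 wide, 12 thick, 0.2 kg, on the bed. Origin at the centre of its underside. Across its rear is the bare thumb pad, then a thumb stop: a full-width wedge 8 mm higher than the pad; fingertips push on its upright rear face at carrier x = -16 mm. When home, the wedge ends 14 mm short of the spring's lips
- thumb_pad (a point): Centre of the carrier's flat thumb pad, on its top face, 17 mm behind the upright rear face of the thumb stop; the pad is 34 mm long (x) and 80 mm wide (y)
- tlc_plate: White coated plate, 46 x 50 x 1.5 mm, fixed in the recess in front of the thumb stop, its top 1.5 mm below the carrier's rims. Origin at the centre of its underside. Not to be touched
- start_key (a joint): Start key of the scanner: 0 up, 0.005 m fully down, a spring push key of 2 N at the top and 5 N at the bottom
- key_top (a point): Centre of the top of the start key, a square grey key of 24 mm that stands 10 mm above the control panel, 46 mm above the table, beside the loading bay on the scanner's -y side
- marker: Marker pen, 137 x 15 mm, lying along the left side of the scanner; a bystander
- cap: Blue bottle cap, 46 mm across, 24 mm high, left of the reading head; a bystander
- filter: White disc filter, 31 mm across, 16 mm high, on the table right of the control panel; a bystander
- stopper: Glass stopper, 29 mm across, 44 mm high, on the table right of the control panel; a bystander

How it is judged:
By the outcome, as a careful person would: the job done as asked, in the order asked, and still so for the second after the job is handed in, with the robot touching nothing.
It also fails if it takes over 51 s, if anything falls off the work surface, if the arm or the gripper's body presses on something with over 40 N, if the wrist force passes 120 N, or if a joint passes its speed limit or range.

## Working session

There is one attempt and no reset: what is moved stays moved. The work goes in short steps, each a Python script; the robot and the scene stay as the last script left them, time stands still between calls to the robot, and variables do not carry over. Pictures are saved under pics/ and viewed, at most 10 in all, crops included, and the job is handed in when it is done.

```bash
ls; mkdir -p pics; python3 - <<'E'
from rig import *
import cv2,numpy as np
for n in ("scene","side"):
    im=snapshot(n); cv2.imwrite(f"pics/{n}0.png",im[:,:,::-1])
    p=camera_params(n); print(n,p)
s=read_state(); print(s, tips_ahead)
E
```

```text
pics
scene {'camera_matrix': array([[478.41402764,   0.        , 277.62840108],
       [  0.        , 478.41402764, 211.99557341],
       [  0.        ,   0.        ,   1.        ]]), 'R': array([[ 0.43197978, -0.90171113, -0.0176213 ],
       [-0.60770622, -0.27658387, -0.74444242],
       [ 0.66639825,  0.33229265, -0.6674541 ]]), 't': array([-0.3358916 ,  0.34137458,  0.61495049])}
side {'camera_matrix': array([[502.83073768,   0.        , 274.42406014],
       [  0.        , 502.83073768, 201.56730127],
       [  0.        ,   0.        ,   1.        ]]), 'R': array([[ 0.41179535, -0.9112287 ,  0.00931955],
       [-0.70565714, -0.32533272, -0.62944946],
       [ 0.57660437,  0.25262795, -0.77698554]]), 't': array([-0.30632395,  0.3945614 ,  0.74487725])}
{'time_s': 0.1, 'q': array([ 1.19492985e+00,  2.21174271e-01,  1.52752702e+00,  1.14725605e-05,
        1.39473166e+00, -1.26071849e-01]), 'qvel': array([-0.00075249, -0.00299488, -0.00271539, -0.00036493,  0.00054664,
        0.00037454]), 'effort': array([ 5.94372023e-05, -4.98242569e+01, -3.90551233e+01, -2.43857667e-04,
        5.61705907e-03,  2.66529293e-05]), 'tool_pos': array([0.15428679, 0.60510081, 0.24727585]), 'tool_rot': array([ 1.24573796e-01,  9.92209919e-01, -8.89921007e-04, -2.33982371e-04]), 'force': array([-0.07384323, -0.3149991 ,  1.12357637]), 'torque': array([-0.01453375, -0.00234635, -0.00689608]), 'gripper_force': 0.0, 'grip_width': 0.08533997192337901} 0.017
```

View pics/scene0.png

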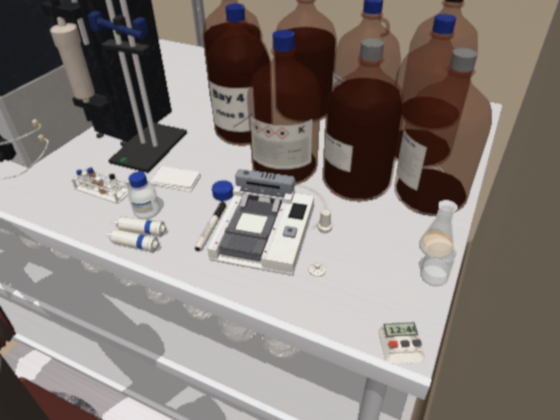

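View pics/side0.png

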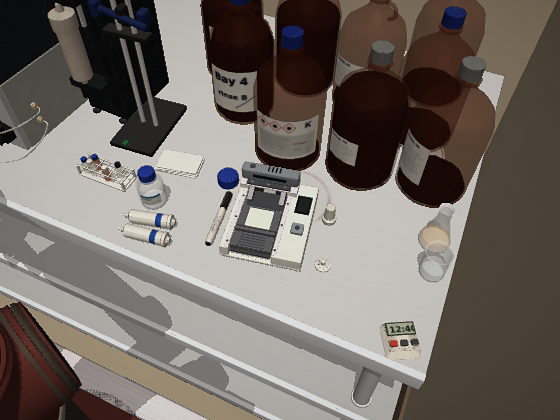

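The scene view shows the scanner around (262,225), and the side view shows it around (268,220). The head is at the far end, the key is at about (297,229) in the side view, and the bottles stand behind. I'll enlarge both.

```bash
python3 - <<'E'
import cv2
a=cv2.imread("pics/side0.png")[155:275,190:345]; cv2.imwrite("pics/side_c.png",cv2.resize(a,None,fx=5,fy=5,interpolation=cv2.INTER_CUBIC))
a=cv2.imread("pics/scene0.png")[160:280,190:345]; cv2.imwrite("pics/scene_c.png",cv2.resize(a,None,fx=5,fy=5,interpolation=cv2.INTER_CUBIC))
E
```

```text
(no output)
```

View pics/side_c.png

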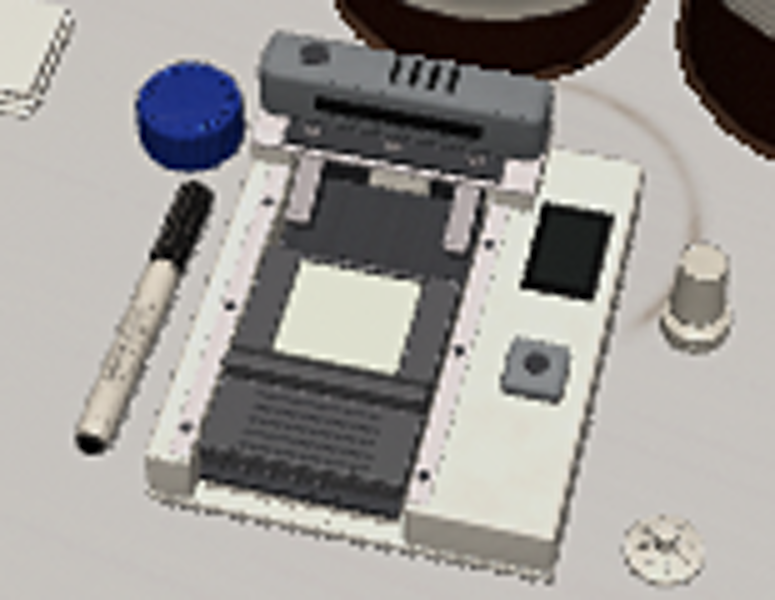

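View pics/scene_c.png

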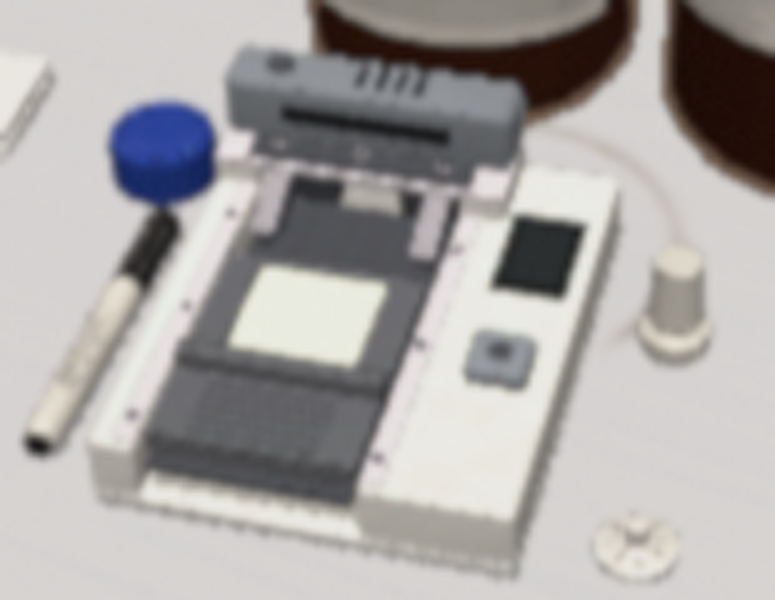

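```bash
cat > h.py <<'E'
import numpy as np
from rig import *
def ray(n,uv,z):
    p=camera_params(n); K,R,t=p["camera_matrix"],p["R"],p["t"]
    c=-R.T@t; d=R.T@np.linalg.inv(K)@np.array([*uv,1.]); return c+d*(z-c[2])/d[2]
E
python3 - <<'E'
from h import *
np.set_printoptions(precision=4,suppress=True)
P={"side":((190,155),dict(key=(537,365,46),pl_fl=(297,260,36.5),pl_fr=(421,280,36.5),pl_nr=(401,375,36.5),pl_nl=(274,343,36.5),base_l=(150,497,0),base_r=(550,580,0),wl_far=(293,165,38),wl_near=(197,455,38),wr_far=(482,208,38),wr_near=(404,512,38),pad_nl=(203,447,38),pad_nr=(400,487,38))),
"scene":((190,160),dict(key=(500,352,46),pl_fl=(262,265,36.5),pl_fr=(387,280,36.5),pl_nr=(360,368,36.5),pl_nl=(229,347,36.5),base_l=(100,498,0),base_r=(517,573,0)))}
for n,(o,d) in P.items():
    r={k:ray(n,(u/5+o[0],v/5+o[1]),z/1000) for k,(u,v,z) in d.items()}
    for k in r: print(n,k,r[k])
    pc=np.mean([r[k] for k in r if k[:2]=="pl"],0)
    a=(r["pl_fl"]+r["pl_fr"]-r["pl_nl"]-r["pl_nr"])[:2]; b=(r["base_l"]-r["base_r"])[:2]; c=(r["pl_fl"]+r["pl_nl"]-r["pl_fr"]-r["pl_nr"])[:2]
    print("plate c",pc,"len",np.linalg.norm(a)/2,np.linalg.norm(c)/2,"yaw",np.arctan2(a[1],a[0]),np.arctan2(-c[0],c[1]),"base",np.linalg.norm(b),np.arctan2(-b[0],b[1]))
    if n=="side":
        for w in("wl","wr"): e=r[w+"_far"]-r[w+"_near"]; print(w,np.arctan2(e[1],e[0]))
E
```

```text
side key [ 0.5157 -0.1512  0.046 ]
side pl_fl [ 0.53   -0.041   0.0365]
side pl_fr [ 0.5416 -0.0906  0.0365]
side pl_nr [ 0.4957 -0.1028  0.0365]
side pl_nl [ 0.489  -0.0511  0.0365]
side base_l [ 0.4253 -0.0272  0.    ]
side base_r [ 0.4558 -0.1838  0.    ]
side wl_far [ 0.5734 -0.018   0.038 ]
side wl_near [ 0.4287 -0.0487  0.038 ]
side wr_far [ 0.585  -0.0983  0.038 ]
side wr_near [ 0.4382 -0.1304  0.038 ]
side pad_nl [ 0.4329 -0.0491  0.038 ]
side pad_nr [ 0.4476 -0.1244  0.038 ]
plate c [ 0.5141 -0.0714  0.0365] len 0.04486784233039178 0.051419141832517244 yaw 0.2512314642799044 0.17946245310734202 base 0.15959545921341584 0.19243365366723356
wl 0.20907701662196385
wr 0.21507125342316477
scene key [ 0.5182 -0.1504  0.046 ]
scene pl_fl [ 0.5329 -0.0419  0.0365]
scene pl_fr [ 0.5453 -0.0901  0.0365]
scene pl_nr [ 0.4977 -0.1026  0.0365]
scene pl_nl [ 0.4873 -0.0527  0.0365]
scene base_l [ 0.4284 -0.0276  0.    ]
scene base_r [ 0.46   -0.1836  0.    ]
plate c [ 0.5158 -0.0718  0.0365] len 0.04802181738528616 0.05036387662493065 yaw 0.24608739642714228 0.22916713086471946 base 0.1591948103510155 0.2001311492997529
```

The two views agree: yaw is about 0.21, the carrier centre about (0.491,-0.076), the pad about (0.458,-0.083) and the key about (0.517,-0.151). Sizes match the spec. Next I'll close the gripper, move above the pad and look with the wrist camera.

```bash
cat >> h.py <<'E'
np.set_printoptions(precision=4,suppress=True)
yaw=0.21; D=np.array([np.cos(yaw),np.sin(yaw),0]); Y=np.array([-D[1],D[0],0])
Q=[-np.sin(yaw/2),np.cos(yaw/2),0,0]
PAD=np.array([0.4575,-0.083,0.038]); KEY=np.array([0.517,-0.151,0.046])
E
python3 - <<'E'
from h import *
import cv2
for n,u,v in(("side",297,222),("side",455,252),("scene",265,235),("scene",423,258)):
    r=ray(n,(u/5+190,v/5+(155 if n=="side" else 160)),.0345); print("lip",r,"carrier-frame x",(r-PAD)@D-.034,(r-PAD)@Y)
print(inverse_kinematics(PAD+[0,0,.12],Q))
command_gripper(0.0,40)
goto(PAD+[0,0,.14],Q); move_l(PAD+[0,0,.017+.03]); s=read_state()
print(s["time_s"],s["q"],s["tool_pos"],s["force"],s["grip_width"])
p=camera_params("wrist");print(p)
im=snapshot("wrist"); cv2.imwrite("pics/w1.png",im[:,:,::-1])
a=snapshot("side")[130:290,170:370]
cv2.imwrite("pics/s1.png",cv2.resize(a,None,fx=3.7,fy=3.7,interpolation=cv2.INTER_CUBIC)[:,:,::-1])
E
```

```text
lip [ 0.5492 -0.0316  0.0345] carrier-frame x 0.06639529764330493 0.03120371917910855
lip [ 0.5619 -0.0965  0.0345] carrier-frame x 0.06525775712286805 -0.03496381995000841
lip [ 0.5509 -0.0332  0.0345] carrier-frame x 0.06770415193549034 0.029263157902007755
lip [ 0.5645 -0.0962  0.0345] carrier-frame x 0.06792543329211977 -0.03518416620200316
[-0.3493 -0.0819  2.0217 -0.      1.2018 -2.1301]
4.3 [-0.349   0.0267  2.0693  0.      1.0446 -2.1301] [ 0.4581 -0.0831  0.0857] [-0.5101  0.496   0.5718] 0.00019546100389480325
{'camera_matrix': array([[325.1923,   0.    , 282.8471],
       [  0.    , 325.1923, 209.1627],
       [  0.    ,   0.    ,   1.    ]]), 'R': array([[-0.2101,  0.9777, -0.0013],
       [ 0.9414,  0.2027,  0.2696],
       [ 0.2638,  0.0554, -0.963 ]]), 't': array([ 0.1781, -0.4052,  0.106 ])}
```

View pics/w1.png

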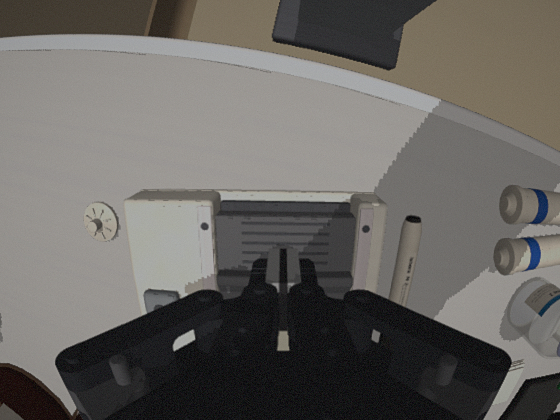

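View pics/s1.png

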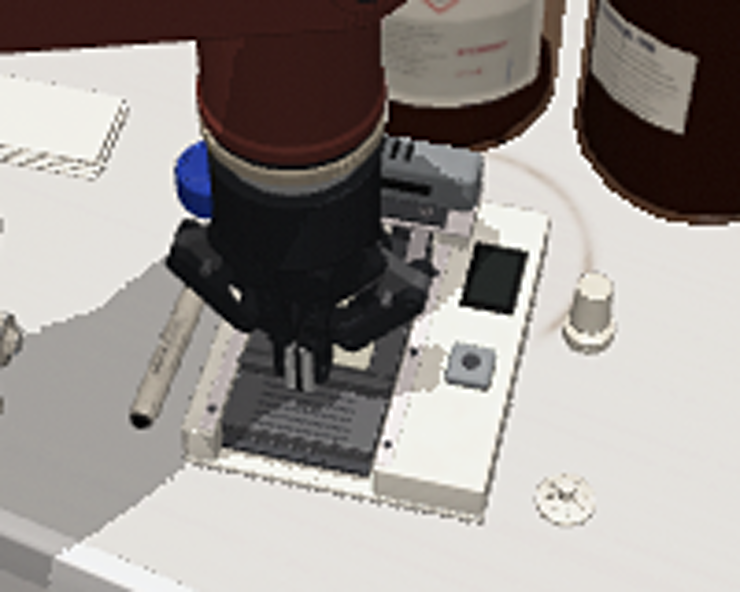

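The wrist view shows the fingers (col ~287) centred in the channel (cols 218–352). The side view shows the tips above the rear of the carrier. Lip measurements give about 53 mm of travel. Pressing down now.

```bash
python3 - <<'E'
from h import *
p=PAD.copy()
r=move_l(p+[0,0,.010],feed=.03,f_stop=4)   # touch
s=read_state(); print(r,s["time_s"],s["tool_pos"],s["force"])
z=s["tool_pos"][2]
if r and z<.0595:
    r=move_l([p[0],p[1],z-.014],feed=.015,f_stop=28)
    s=read_state(); print(r,s["time_s"],s["tool_pos"],s["force"])
    pause(.2); s=read_state(); print(s["tool_pos"],s["force"])
E
```

```text
True 5.35 [ 0.4572 -0.0829  0.0538] [-0.2187  0.4498  6.1911]
True 6.0583 [ 0.4573 -0.083   0.0451] [-5.0147  2.2109 15.444 ]
[ 0.4573 -0.083   0.0452] [-5.348   1.5148 13.6138]
```

```bash
python3 - <<'E'
from h import *
def st(r):
    s=read_state(); print(r,round(s["time_s"],2),s["tool_pos"],s["force"]); return s
s=st(0); t=s["tool_pos"]
s=st(move_l(t-[0,0,.003],feed=.01,f_stop=15)); pause(.2); s=st("hold")
E
```

```text
0 6.26 [ 0.4573 -0.083   0.0452] [-5.348   1.5148 13.6138]
True 6.47 [ 0.4574 -0.083   0.0451] [-5.2119  1.4775 14.0861]
hold 6.67 [ 0.4573 -0.083   0.0453] [-5.1277  2.1412 14.1994]
```

The bed is at its bottom stop (~9.8 mm). Now I'll push forward with the target set slightly lower so the press holds.

```bash
python3 - <<'E'
from h import *
def st(r):
    s=read_state(); f=s["force"]; print(r,round(s["time_s"],2),"fwd",(s["tool_pos"]-PAD)@D,"lat",(s["tool_pos"]-PAD)@Y,"z",s["tool_pos"][2],"F",f@D,f@Y,f[2]); return s
s=st(0); z=s["tool_pos"][2]
for d in(.004,.008,.012,.016,.022,.028):
    c=PAD+D*d; s=st(move_l([c[0],c[1],z-min(.0015,.2*d)],feed=.02,f_stop=45))
E
```

```text
0 6.67 fwd -0.00015193180058784887 lat 3.0775050365427706e-05 z 0.04526168142872051 F -4.568669129053224 3.163044675661408 14.199362722403954
False 7.05 fwd 0.003778800169523114 lat -0.0003458077934122838 z 0.04546893166014207 F -5.778109322284641 1.4162288360907205 14.70454352069145
False 7.4 fwd 0.00766430112593412 lat -0.0004700888542187576 z 0.04483412168895703 F -7.634705836454671 0.6221901056575816 14.28531865641147
False 7.75 fwd 0.011809537991844221 lat -0.0005783895154654205 z 0.04490253885447325 F -7.819233854025154 0.455010473702826 15.001671218749841
False 8.1 fwd 0.015833541750351877 lat -0.0005956084482168457 z 0.044930172402980154 F -6.917338200940378 -0.2573758308691749 15.09299021305135
False 8.55 fwd 0.021866476388047135 lat -0.0006045826969642743 z 0.0449648256042965 F -6.738525426408241 0.4201151734419687 13.62361004060035
False 9.0 fwd 0.027903032968963414 lat -0.0006116993965728451 z 0.044995443251738744 F -6.784324114309069 -0.6800813640487924 14.48021302287528
```

```bash
python3 - <<'E'
from h import *
def st(r):
    s=read_state(); f=s["force"]; print(r,round(s["time_s"],2),"fwd",(s["tool_pos"]-PAD)@D,"lat",(s["tool_pos"]-PAD)@Y,"z",s["tool_pos"][2],"F",f@D,f@Y,f[2]); return s
z=st(0)["tool_pos"][2]-.0015
for d in(.034,.040,.046,.052,.058,.064,.070):
    c=PAD+D*d; r=move_l([c[0],c[1],z],feed=.02,f_stop=30); st(r)
    if r: break
E
```

```text
0 9.0 fwd 0.027903032968963414 lat -0.0006116993965728451 z 0.044995443251738744 F -6.784324114309069 -0.6800813640487924 14.48021302287528
False 9.45 fwd 0.03384614258747847 lat -0.0007036636700565998 z 0.044909391206288174 F -7.047106711212382 0.1370193172123073 16.3215545103794
False 9.9 fwd 0.03989436453020592 lat -0.0007001914532588083 z 0.044907359150335564 F -6.894433875282328 -0.2152451524719341 16.060971140377777
False 10.35 fwd 0.04593931756541194 lat -0.0007397338626479715 z 0.04494935221316781 F -7.842935879119101 0.048390167852266686 16.219916403689083
False 10.8 fwd 0.05194872706128149 lat -0.0007283943139213527 z 0.04497746923238322 F -6.061440568632091 0.18681792924291285 15.102102814601459
False 11.25 fwd 0.05743576881555555 lat -0.000687424603150015 z 0.04496835230389834 F -9.646166201906604 0.19461157092408565 16.862154469811497
False 11.7 fwd 0.0632749187084736 lat -0.0006853092997790092 z 0.04495505825241076 F -10.997356231203522 -0.3172548378258071 17.58529247355673
True 12.02 fwd 0.06409687451968245 lat -0.0006997829170814953 z 0.045516670132141876 F -4.774860291247182 0.5098951361716582 12.87718839166071
```

```bash
python3 - <<'E'
from h import *
import cv2
a=snapshot("side")[140:270,190:350]
cv2.imwrite("pics/s2.png",cv2.resize(a,None,fx=4.6,fy=4.6,interpolation=cv2.INTER_CUBIC)[:,:,::-1])
E
```

```text
(no output)
```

View pics/s2.png

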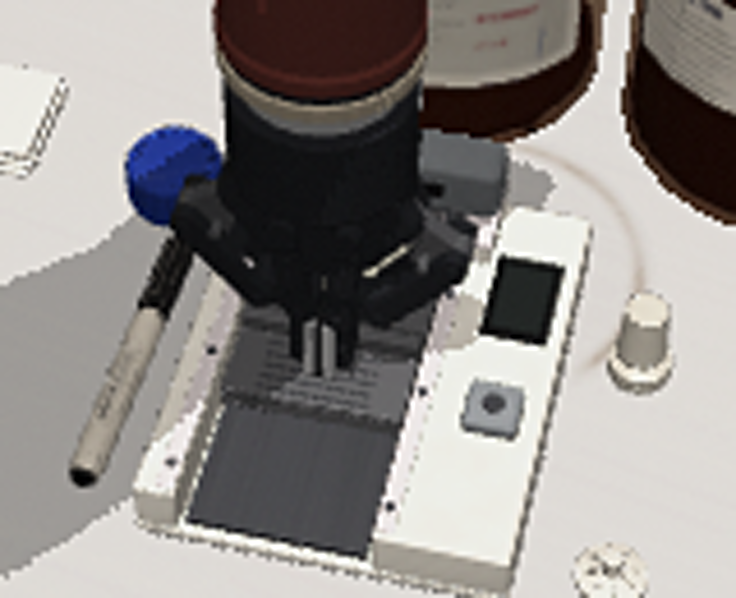

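```bash
python3 - <<'E'
from h import *
for u,v in((225,398),(392,422)):
    r=ray("side",(u/4.6+190,v/4.6+140),.028); print(r,(r-PAD)@D-.034,(r-PAD)@Y)
for u,v in((203,447),(400,487)):
    r=ray("side",(u/5+190,v/5+155),.038); print(r,(r-PAD)@D-.034)
E
```

```text
[ 0.4832 -0.0407  0.028 ] -5.1039253043977384e-05 0.0360351388110334
[ 0.5016 -0.1109  0.028 ] 0.0033099502414205423 -0.03648556596474674
[ 0.4329 -0.0491  0.038 ] -0.0510110429220975
[ 0.4476 -0.1244  0.038 ] -0.05227607748561389
```

The carrier's rear edge now reads about +2 mm against −51 mm before, so it travelled ~53 mm as expected. One more confirming push, then lift straight up and look.

```bash
python3 - <<'E'
from h import *
import cv2
def st(r):
    s=read_state(); f=s["force"]; print(r,round(s["time_s"],2),"fwd",(s["tool_pos"]-PAD)@D,"z",s["tool_pos"][2],"F",f@D,f@Y,f[2]); return s["tool_pos"]
t=st(0); t=st(move_l(t+D*.006-[0,0,.002],feed=.02,f_stop=35))
t=st(move_l(t+[0,0,.012],feed=.03)); 
t=st(move_l(t+[0,0,.05],feed=.1)) 
t=st(move_l(t-D*.06,feed=.15))
goto(t-D*.10+[0,0,.10],Q)
a=snapshot("side")[140:270,190:350]
cv2.imwrite("pics/s3.png",cv2.resize(a,None,fx=4.6,fy=4.6,interpolation=cv2.INTER_CUBIC)[:,:,::-1])
E
```

```text
0 12.07 fwd 0.06407379057395277 z 0.04557039129753139 F -4.347236892458434 1.5418508037474226 11.907611070382766
True 12.38 fwd 0.06433048735617765 z 0.04553218933087969 F -4.666194088814396 0.4987843619468565 11.473030429492493
False 12.96 fwd 0.06417071934263051 z 0.057236751236149304 F -0.46379649885419605 0.01156146463092042 -0.471825303211065
False 13.61 fwd 0.06398958598305682 z 0.10704791477088026 F -0.42929383338479166 0.7193090190079456 -0.07439987047646249
False 14.16 fwd 0.00427482575766198 z 0.10695769914495516 F -0.3464661822910693 -0.03245408939518592 -0.3628067715648665
```

View pics/s3.png

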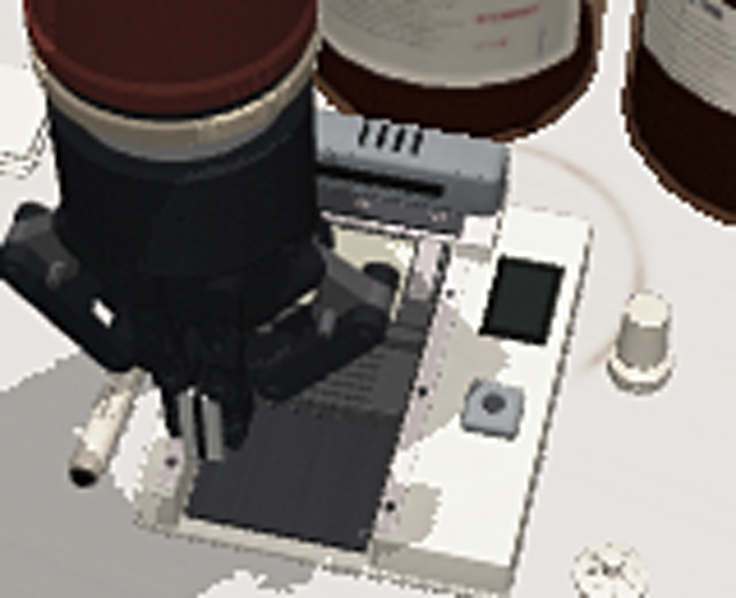

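The plate is under the fork, the right lip (about (425,275)) sits on the rim and the carrier stayed forward. Now the start key.

```bash
python3 - <<'E'
from h import *
import cv2
def st(r):
    s=read_state(); f=s["force"]; print(r,round(s["time_s"],2),s["tool_pos"],"F",f); return s["tool_pos"]
r=ray("side",(400/4.6+190,415/4.6+140),.033); print("rear",(r-PAD)@D-.034)
goto(KEY+[0,0,.10],Q); st(0)
move_l(KEY+[0,0,.017+.012],feed=.1); st(0)
st(move_l(KEY+[0,0,.017-.009],feed=.02,f_stop=12)); pause(.3)
st("hold")
st(move_l(KEY+[0,0,.03],feed=.05)); move_l(KEY+[0,0,.11],feed=.15)
goto([.40,-.20,.25],Q); st(0)
a=snapshot("side")[140:270,190:350]
cv2.imwrite("pics/s4.png",cv2.resize(a,None,fx=4.6,fy=4.6,interpolation=cv2.INTER_CUBIC)[:,:,::-1])
E
```

```text
rear 0.004106082375979626
0 15.55 [ 0.5161 -0.1501  0.1442] F [-0.4553  0.284  -0.0449]
0 16.41 [ 0.5175 -0.1512  0.0758] F [-0.2793  0.5705  0.2962]
True 17.23 [ 0.517 -0.151  0.058] F [-1.0492  0.6788  6.7088]
hold 17.53 [ 0.517 -0.151  0.058] F [-1.3115  1.643   7.1455]
False 18.06 [ 0.5169 -0.1509  0.076 ] F [ 0.391   0.8031 -0.9422]
0 19.42 [ 0.4    -0.1997  0.2488] F [-0.8584  0.2387  0.4693]
```

View pics/s4.png

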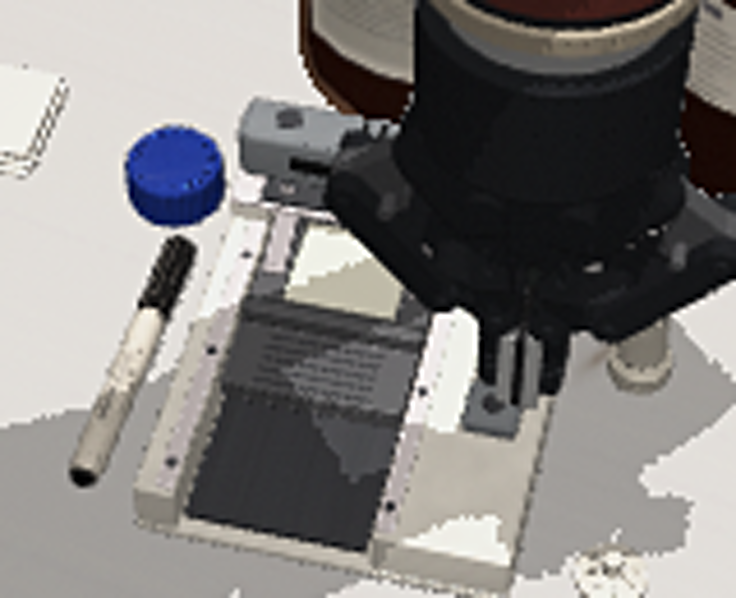

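The view shows the carrier home under the fork, with the lip at about (277,265) just ahead of the wedge. The key bottomed out (5 mm travel, 7 N) and was released, and nothing else has moved.

```bash
python3 -c "
from rig import *
pause(.5); print(finish_job())"
```

```text
the job is handed in; nothing more can be done
None
```

The carrier was pressed down and pushed about 53 mm to a firm stop, now sitting under the leaf spring; the start key was then pressed fully and released, and the job was handed in at about 20 s with the robot clear.

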